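# Load a ball-headed pin into the gated pin magazine

## Robot

A 6-joint arm with a two-finger parallel gripper is mounted at the origin on the work surface. World frame = base frame: x ahead of the robot, y to its left, z up, the work surface at z = 0. Lengths are in mm, angles in degrees, forces in N, time in s.
With the tool pointing down it reaches from about 350 to 850 mm from the base axis. Payload 8.1 kg.
Tool frame: the origin (TCP) lies at the centre of the arm's flange, where the gripper is bolted on; the fingertips stand 173 mm ahead of it and the grasp point (between the pads) lies 155 mm ahead of it; z points along the fingers, y is the line along which they close (so a half turn about z gives the same grasp; the last joint's range is limited). The gripper opens to 85 mm and grips with 20 to 120 N. Pads are 22 mm wide; open, the fingers measure 114 mm over their backs; the gripper's body (76 mm by 85 mm) begins 54 mm behind the grasp point. The pads swing forward as they close: fully open they stand 13 mm farther back than shut.
Start: joints at [59.164, 7.471, 85.268, -0, 87.261, -4.893], TCP at [262.472, 539.551, 404.692] pointing down, gripper open.
Joint ranges: [-169.43, 169.43], [-51.17, 129.36], [1.28, 143.12], [-76.62, 256.62], [0, 156.53], [-152.29, 152.29]. Speed limits (degrees/s): [136.94, 136.94, 159.86, 180, 180, 180].

## Interface

Orientations are given as [roll, pitch, yaw] about the fixed x, y, z axes, in that order (R = Rz(yaw) Ry(pitch) Rx(roll)).
In Python, from bench import * gives the robot as it stands.
- The arm moves only by the shell command python3 -m jog 'ROWS' [FORCE]. ROWS is text: rows parted by semicolons, each of 7 numbers parted by spaces: the shift along the tool's x, y, z scaled (see below), then the turn, a rotation vector about the tool's x, y, z scaled (see below), then the closure, from -1 (fully open) to 1 (shut). In form: tx ty tz wx wy wz hand; .... A call has 1 to 5 rows; each row shifts and turns the commanded pose from where the row before left it, along the tool's axes as they then stand; what a row does not reach is not made up. The controller multiplies each number of a shift by 0.1 m and each number of a turn by 60 degrees. A row lasts 1/8 s, in which the tool goes at most 62.5 mm and 10.7 degrees, less where a joint would pass 70% of its speed; a pose out of reach is approached as far as the arm can. A call with a number of a shift or a turn outside -1 to 1 is refused whole. A call with a gripper value outside its range is refused whole. The fingers move at their own pace and stop on an object; FORCE is the grip in N (left out, the last holds). Time passes only in rows, so rows that do not move let the fingers close. It gives the time, the measured TCP pose, the force, the opening and the grip force at its end, in the units of the state.
- sense(): the state, without advancing time (a new reading comes with each control period).
- snapshot(name): name is "side" or "top" or "wrist"; returns a dict with "img" (384x512x3 uint8, red, green, blue), "fx", "fy", "cx", "cy" (pixels), "extrinsics" (4x4, takes a point from camera to world coordinates). Camera axes: x right, y down, z forward; pixel columns grow to the right and rows downward; lengths in mm; the calibration is good to about 2 mm. A picture is of the moment at which its call begins. There is no depth.
- hand_in(): hands the job in; it is judged then, once.
The state is a dict: "time": time; "joint_pos": joint angles; "qd": joint speeds; "joint_efforts": joint torques, N m; "tool_pos": TCP position; "tcp_rot": TCP orientation; "ft_force": force on the tool from outside, world axes, zero at the start; "wrist_torque": the same for the moment, N m; "finger_gap": finger opening in mm; "grip_force": force on a finger pad.
Only numpy, scipy, OpenCV 4.12 (cv2) and the standard library are available. Lean on these libraries where they do the work, as an engineer would, in place of code of your own. Each camera call takes 0.05 s, during which the arm holds its last target. There are 200 camera calls.

## Task

Load the ball-headed wooden pin into the pin magazine, foot first: lower its foot into the funnel before letting go, so that it slides down to stand in the funnel's throat on the closed gate. Then press the gate's paddle in against its spring up to its stop, without ramming it, so that the pin drops into the clear well, and let the gate spring shut above it. Leave the mallet, the wooden chock and the tin where they are.

Things in the scene. Friction and masses are not known exactly. Their poses are not given: they have to be found in the camera images.
- pin_centre (a point): Middle of the loose pin of pale wood: 110 mm long in all, a round shank 12 mm thick with a ball head 24 mm thick at one end; about 30 g, the centre of mass 13 mm from the middle towards the head. x axis: along the pin from foot to head. At the start the pin lies level on the rest, its axis 40 mm above the bench.
- pin_foot (a point): End of the pin's shank, on its axis, 55 mm from the middle. Same axes as pin_centre.
- pin_head (a point): Outer end of the ball head, on the pin's axis, 55 mm from the middle; the ball's centre is 12 mm inside it. Same axes as pin_centre.
- rest: Fixed dark wooden rest under the pin: plank 130 x 60 x 10 mm with two saddles carrying the pin. Origin under its centre on the bench; x along the pin to the head. Saddles 10 mm thick, at most 41 mm wide, centred at x -40 (41 mm high) and x +43 mm (37 mm high). Between them the shank is free from both sides and 24 mm clear of the plank.
- magazine: Fixed pin magazine: round aluminium funnel over a sliding steel gate over an upright clear plastic tube (the well), all on one vertical axis, on a dark steel foot 130 mm square. Origin on the bench under that axis; z up, y towards the paddle. Two steel columns 10 mm thick, 150 mm high, stand at x -42, y +-32 mm. Gate top at 132 mm.
- mouth (a point): Centre of the funnel's mouth at its rim, 222 mm above the bench. Inside width 110 mm at the rim, narrowing evenly to 30 mm at 170 mm height; below that a straight throat 30 mm wide goes down to 134 mm. Walls 3 mm. Axes as the magazine's.
- well_floor (a point): Centre of the well's floor, 12 mm above the bench, on the funnel's axis. The well is 30 mm wide inside, walls 3 mm, open at its top 128 mm above the bench. Axes as the magazine's.
- paddle (a point): Centre of the outer face of the gate's wooden paddle, an upright plate 44 mm wide and 50 mm high (6 mm thick), 140 mm above the bench and 170 mm from the magazine's axis when shut. Axes as the magazine's: the outer face looks along +y; it is pressed along -y, straight towards the funnel's axis. It moves with the gate.
- gate (a joint): Travel of the sprung gate in m: 0 shut, grows as the paddle is pressed in, rigid stop at 0.036. From 0.033 on its hole clears the throat fully. The spring pushes back with about 4 N at the start and 8.5 N at the stop, and shuts the gate when it is let go.
- mallet: Bystander: a wooden mallet lying on the bench; origin under its middle.
- chock: Bystander: a dark wooden chock 70 x 45 x 40 mm; origin under its centre.
- wax: Bystander: a closed steel wax tin 70 mm across and 50 mm high; origin under its centre.
- pin: The same pin as a whole; origin and axes as pin_centre.
Mind the look-alikes: they are no part of the job. Of the things that look like the pin, the smaller one is meant.

How it is judged (in metres and radians):
On the way, in this order (a step that is already met when the one before it is completed fails the run):
1. the pin, still held, has its foot below the funnel's rim, inside it (contact force between the fingers and pin above 0.5 N and z of pin_foot in the frame of mouth below -0.005 m and horizontal distance between pin_foot and mouth below 0.055 m), for 0.05 s.
2. the pin is let go and stands foot down in the throat, on the shut gate (contact force between the fingers and pin below 0.05 N and horizontal distance between pin_foot and mouth below 0.016 m and z of pin_foot in the frame of magazine between 0.125 and 0.15 m and angle between pin_centre's own x axis and vertical below 0.8 rad and value of joint gate below 0.004 m), for 0.2 s.
3. the gate is pressed open and the pin has dropped into the well (value of joint gate above 0.02 m and z of pin_head in the frame of magazine below 0.129 m), for 0.05 s.
At the end, for the whole second after the job is handed in: The pin stands at rest in the clear well, foot down on the well's floor (within 10 mm) and head up (within 0.3 rad of vertical), wholly below the gate, and the gate has sprung shut (within 3 mm) (horizontal distance between pin_foot and well_floor below 0.015 m and z of pin_foot in the frame of well_floor below 0.01 m and z of pin_head in the frame of magazine below 0.129 m and angle between pin_centre's own x axis and vertical below 0.3 rad and value of joint gate below 0.003 m and linear speed of pin below 0.02 m/s); the robot touches nothing.
It fails at once if the gate is rammed (pressed harder than 40 N) (contact force between gate and the fingers above 40 N).
It fails at once if the mallet is pushed away (more than 30 mm) (distance of mallet from where it was at the start of the episode above 0.03 m).
It fails at once if the chock is pushed away (more than 30 mm) (distance of chock from where it was at the start of the episode above 0.03 m).
It fails at once if the tin is pushed away (more than 30 mm) (distance of wax from where it was at the start of the episode above 0.03 m).
It also fails if it takes over 54 s, if anything falls off the work surface, if the arm or the gripper's body presses on something with over 40 N, if the wrist force passes 120 N, or if a joint passes its speed limit or range.

## Working session

There is one attempt and no reset: what is moved stays moved. The work goes in short steps, Python scripts to look and compute and a shell command to move; the robot and the scene stay as the last step left them, time stands still between calls to the robot, and variables do not carry over. Pictures are saved under pics/ and viewed, at most 11 in all, crops included, and the job is handed in when it is done.

```bash
mkdir -p pics; ls
python3 - <<'E'
from bench import *
import cv2
for n in ("top","side"):
    s=snapshot(n); cv2.imwrite(f"pics/{n}0.png",cv2.resize(s["img"][:,:,::-1],(800,600),interpolation=cv2.INTER_CUBIC))
    print(n,s["fx"],s["fy"],s["cx"],s["cy"]);print(s["extrinsics"])
print(sense())
E
```

```text
pics
top 484.36833989411605 484.36833989411605 262.74674195483794 186.45826297244295
[[ 2.54966822e-02 -9.94945891e-01  9.71215336e-02  4.52796892e+02]
 [-9.99673787e-01 -2.55214424e-02  9.87531089e-04  3.46071039e+01]
 [ 1.49614163e-03 -9.71150301e-02 -9.95272039e-01  1.50379763e+03]
 [ 0.00000000e+00  0.00000000e+00  0.00000000e+00  1.00000000e+00]]
side 376.9129590615742 376.9129590615742 253.61342780272304 188.67794841871606
[[ 9.89198050e-01 -8.66688005e-02  1.18219024e-01  4.37892256e+02]
 [-1.46458394e-01 -5.50822110e-01  8.21672040e-01 -8.98131072e+02]
 [-6.09567805e-03 -8.30110548e-01 -5.57565531e-01  7.62744138e+02]
 [ 0.00000000e+00  0.00000000e+00  0.00000000e+00  1.00000000e+00]]
{'time': 0.1, 'joint_pos': array([ 5.91623281e+01,  7.51039380e+00,  8.53236162e+01, -7.84620743e-04,
        8.72633173e+01, -4.89369003e+00]), 'qd': array([-0.02503476, -0.01173704, -0.13660248,  0.09453535, -0.06460138,
       -0.06826668]), 'joint_efforts': array([ 9.75155090e-04, -5.70946956e+01, -5.01942158e+01, -1.82032986e-04,
        7.98719237e-03, -3.16452520e-05]), 'tool_pos': array([262.37294048, 539.35384141, 403.74761143]), 'tcp_rot': array([-1.79902961e+02, -7.52191154e-03,  1.54056050e+02]), 'ft_force': array([-0.4060688 ,  0.04613834,  0.35521845]), 'wrist_torque': array([0.0023931 , 0.04067986, 0.04441445]), 'grip_force': 0.0, 'finger_gap': 85.50700023064292}
```

View pics/top0.png

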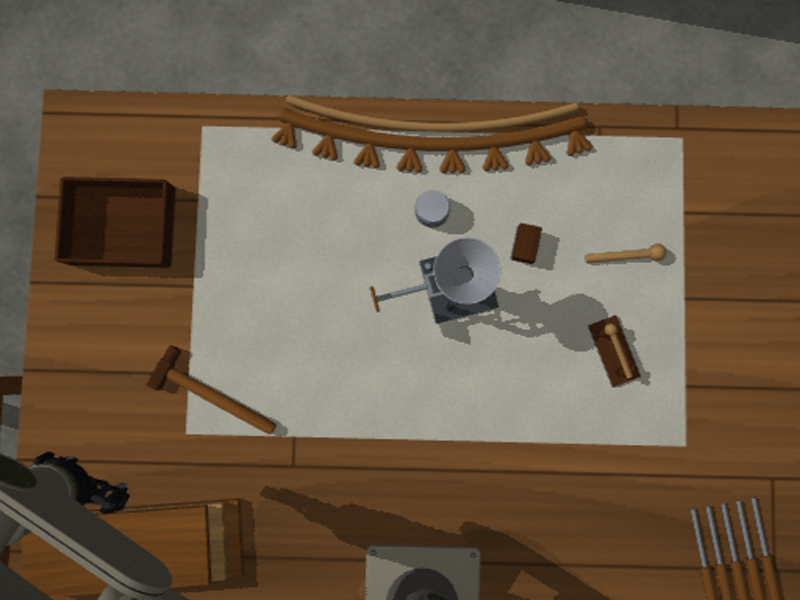

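View pics/side0.png

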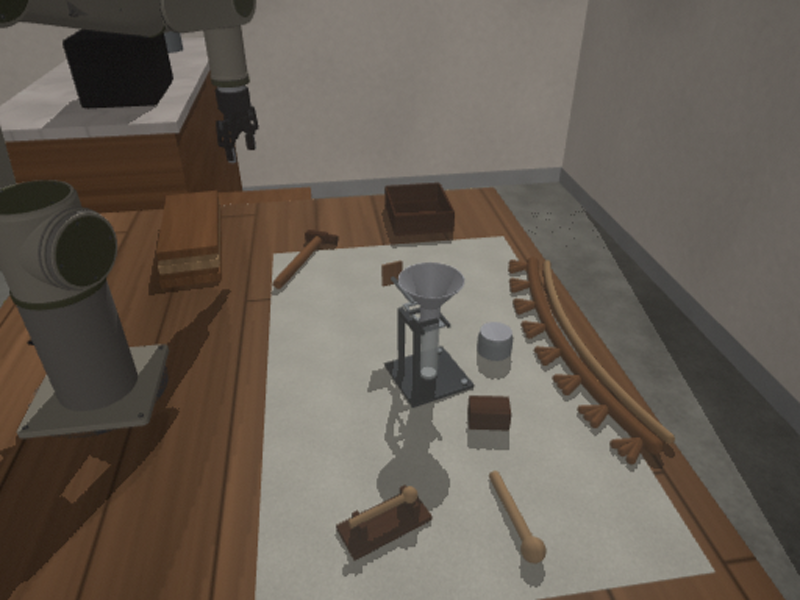

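Top view (800×600): two pin-like things. One lies on the dark rest, head at (611,328) and foot at (629,375). The other lies on the mat, head at (657,252) and foot at (588,258), and is longer. The smaller one, on the rest, matches the description. The funnel is at (467,271), the paddle at (375,298), the tin at (432,208), the chock at (527,243) and the mallet at (220,395).

```bash
cat > h.py <<'E'
from bench import *
import cv2, numpy as np
def ray(s,u,v):
    E=np.array(s["extrinsics"]);d=E[:3,:3]@np.array([(u-s["cx"])/s["fx"],(v-s["cy"])/s["fy"],1.]);return E[:3,3],d
def onz(s,u,v,z):
    o,d=ray(s,u,v);return o+d*(z-o[2])/d[2]
def proj(s,p):
    E=np.array(s["extrinsics"]);q=E[:3,:3].T@(np.array(p)-E[:3,3]);return np.array([s["fx"]*q[0]/q[2]+s["cx"],s["fy"]*q[1]/q[2]+s["cy"]])
def comps(m):
    n,l,st,c=cv2.connectedComponentsWithStats(m.astype(np.uint8));return [(st[i],c[i],l==i) for i in range(1,n) if st[i,4]>15]
E
python3 - <<'E'
from h import *
s=snapshot("top");im=s["img"];hsv=cv2.cvtColor(im,cv2.COLOR_RGB2HSV)
cv2.imwrite("pics/crop1.png",np.hstack([cv2.resize(im[195:255,365:445,::-1],(400,300),interpolation=3),cv2.resize(im[135:215,225:331,::-1],(400,300),interpolation=3)]))
for p in [(391,210),(396,225),(384,225),(239,191),(299,160),(299,174),(285,173),(320,200),(350,150),(330,205)]: print(p,im[p[1],p[0]],hsv[p[1],p[0]])
E
```

```text
(391, 210) [153 117  71] [ 17 137 153]
(396, 225) [140 109  66] [ 17 135 140]
(384, 225) [65 37 17] [ 13 188  65]
(239, 191) [116  83  54] [ 14 136 116]
(299, 160) [ 97 100 104] [107  17 104]
(299, 174) [76 81 83] [99 22 83]
(285, 173) [77 80 83] [105  18  83]
(320, 200) [148 147 135] [ 28  22 148]
(350, 150) [108 106  98] [ 24  24 108]
(330, 205) [109 107  99] [ 24  23 109]
```

View pics/crop1.png

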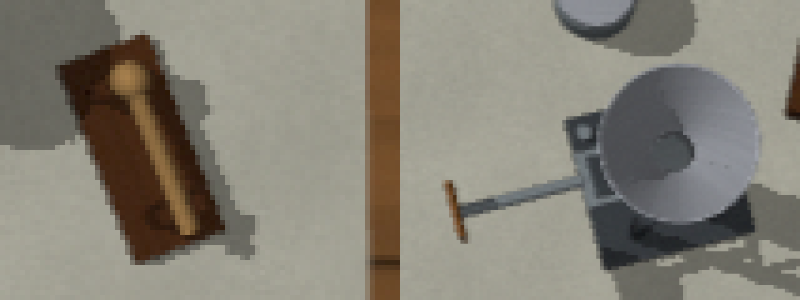

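The crop confirms the ball-headed short pin on the rest: head at about px (390.4,210.6), foot at about (402.6,241.4). The funnel rim is centred near (299,173), the throat near (296.7,175) and the paddle near (239.6,190.6).

Run:
```python
from h import *
s=snapshot("top");im=s["img"];hsv=cv2.cvtColor(im,cv2.COLOR_RGB2HSV)
# pin
m=np.zeros(im.shape[:2],bool);R=hsv[195:255,370:415];m[195:255,370:415]=(R[...,2]>88)&(R[...,1]>90)
st,c,mm=max(comps(m),key=lambda t:t[0][4]);ys,xs=np.nonzero(mm);P=np.array([onz(s,x,y,40)[:2] for x,y in zip(xs,ys)])
mu=P.mean(0);w,V=np.linalg.eigh(np.cov((P-mu).T));a=V[:,1];t=(P-mu)@a;
if a[0]<0:a=-a;t=-t
print("pin n",len(P),"ends",mu+a*t.max(),mu+a*t.min(),"L",np.ptp(t),"mid",mu+a*(t.max()+t.min())/2,"yaw",np.degrees(np.arctan2(a[1],a[0])))
# rim
m=np.zeros(im.shape[:2],bool);R=hsv[145:205,276:335];m[145:205,276:335]=(R[...,0]>95)&(R[...,0]<135)&(R[...,2]>60)
k=max(comps(m),key=lambda t:t[0][4]);cn=max(cv2.findContours(k[2].astype(np.uint8),0,1)[0],key=cv2.contourArea)[:,0]
Q=np.array([onz(s,x,y,222)[:2] for x,y in cn])
# robust circle fit
b=Q
for i in range(6):
    A=np.c_[2*b,np.ones(len(b))];x=np.linalg.lstsq(A,(b**2).sum(1),rcond=None)[0];r=np.sqrt(x[2]+x[:2]@x[:2]);e=abs(np.hypot(*(Q-x[:2]).T)-r);b=Q[e<max(2.5,np.median(e))]
print("rim",x[:2],r,len(b),len(Q))
m=np.zeros(im.shape[:2],bool);R=hsv[175:205,230:250];m[175:205,230:250]=(R[...,1]>70)
k=max(comps(m),key=lambda t:t[0][4]);ys,xs=np.nonzero(k[2]);P=np.array([onz(s,x,y,163)[:2] for x,y in zip(xs,ys)]);pm=P.mean(0)
r_=cv2.minAreaRect(P.astype(np.float32));print("paddle",pm,r_)
d=pm-x[:2];print("dist",np.hypot(*d),"dir",np.degrees(np.arctan2(d[1],d[0])))
s2=snapshot("side")
for n,p in [("rim",[*x[:2],222]),("pad",[*pm,140]),("pin",[*mu,40])]: print(n,proj(s2,p)/.64)
for n,(u,v),z in [("tin",(432,208),50),("chock",(527,243),40),("bigpinhead",(657,252),20)]: print(n,onz(s,u*.64,v*.64,z))
```

```text
pin n 146 ends [ 542.68543311 -346.52551991] [ 441.24814177 -387.98186773] L 109.58171767128883 mid [ 491.96678744 -367.25369382] yaw 22.229315143964598
rim [606.36528956 -51.29516505] 66.2216787041908 93 186
paddle [570.80184276 101.02191842] ((570.8766479492188, 100.97578430175781), (43.34210205078125, 6.061584949493408), 15.709884643554688)
dist 156.41372274742162 dir 103.14215353855258
rim [422.85803524 276.17886646]
pad [390.76708502 272.46010979]
pin [385.44689684 504.22284046]
tin [759.06110312  -1.63795205  50.        ]
chock [ 696.4508635  -189.23111263   40.        ]
bigpinhead [ 688.38378869 -449.96963298   20.        ]
```

Run:
```python
from h import *
s=snapshot("top");im=s["img"];g=cv2.GaussianBlur(cv2.cvtColor(im,cv2.COLOR_RGB2GRAY),(0,0),.7)
up=cv2.resize(g[135:215,260:340],None,fx=4,fy=4,interpolation=cv2.INTER_CUBIC)
c=cv2.HoughCircles(up,cv2.HOUGH_GRADIENT_ALT,1.5,50,param1=150,param2=.5,minRadius=70,maxRadius=110)
print(c)
c0=(299.2,172.9) if c is None else (260+c[0,0,0]/4-.4,135+c[0,0,1]/4-.4)
r=onz(s,*c0,222);print("rim",r)
# throat bottom / gate seen through at z~134..170
print("throat170",onz(s,296.7,175,170))
d=np.array([570.84,101])-r[:2];print(np.hypot(*d),np.degrees(np.arctan2(d[1],d[0])))
```

```text
None
rim [616.68372932 -60.36509158 222.        ]
throat170 [617.28703517 -57.3925045  170.        ]
167.75082800959964 105.85981761880345
```

Axis about (616.7,−60), and the paddle direction of 105.8° at a distance of 167.7 mm fits the drawing. I'm moving towards the pin and turning the tool so its x axis points to the head.

```bash
python3 -m jog '-.408 -.47 0 0 0 0 -1;-.408 -.47 0 0 0 0 -1;-.408 -.47 0 0 0 0 -1;-.408 -.47 0 0 0 0 -1;-.408 -.47 0 0 0 0 -1' 40 && python3 -m jog '-.408 -.47 0 0 0 0 -1;-.408 -.47 0 0 0 0 -1;-.408 -.47 0 0 0 0 -1;-.408 -.47 0 0 0 0 -1;-.408 -.47 0 0 0 0 -1' && python3 -m jog '-.408 -.47 0 0 0 0 -1;-.408 -.47 0 0 0 0 -1;-.408 -.47 0 0 0 0 -1;-.408 -.47 0 0 0 0 -1;-.408 -.47 0 0 0 0 -1' && python3 -m jog '0 0 0 0 0 .17 -1;0 0 0 0 0 .17 -1;0 0 0 0 0 .17 -1;0 0 0 0 0 .17 -1;0 0 0 0 0 .17 -1' && python3 -m jog '0 0 0 0 0 .17 -1;0 0 0 0 0 .17 -1;0 0 0 0 0 .17 -1;0 0 0 0 0 .17 -1;0 0 0 0 0 .17 -1' && python3 -m jog '0 0 0 0 0 .17 -1;0 0 0 0 0 .17 -1;0 0 0 0 0 .17 -1;0 0 .3 0 0 0 -1;0 0 .3 0 0 0 -1'; python3 -c "
from bench import *;print(sense()['joint_pos'],sense()['tool_pos'],sense()['tcp_rot'])"
```

```text
time: 0.92
tool_pos: [343.1, 237.2, 404.8]
tcp_rot: [180.0, 0.0, 154.1]
ft_force: [2.4, -0.5, 0.4]
finger_gap: 85.4
grip_force: 0.0
time: 1.55
tool_pos: [423.7, -63.7, 405.1]
tcp_rot: [180.0, 0.1, 154.0]
ft_force: [0.6, 0.7, -0.2]
finger_gap: 85.3
grip_force: 0.0
time: 2.17
tool_pos: [504.6, -364.3, 404.6]
tcp_rot: [180.0, 0.0, 154.0]
ft_force: [0.6, 1.1, 1.2]
finger_gap: 85.4
grip_force: 0.0
time: 2.8
tool_pos: [504.4, -362.1, 404.5]
tcp_rot: [-180.0, -0.0, 102.7]
ft_force: [-0.7, -0.2, 0.4]
finger_gap: 85.3
grip_force: 0.0
time: 3.42
tool_pos: [504.4, -362.1, 404.6]
tcp_rot: [-180.0, -0.0, 51.7]
ft_force: [0.5, 0.3, -0.8]
finger_gap: 85.5
grip_force: 0.0
time: 4.05
tool_pos: [504.5, -362.2, 344.4]
tcp_rot: [179.9, -0.0, 21.5]
ft_force: [-0.6, -0.6, 0.2]
finger_gap: 85.5
grip_force: 0.0
[-4.04079508e+01  1.25865581e+01  8.58892841e+01  2.37665861e-04
  8.14580597e+01  2.81381601e+01] [ 504.47244559 -362.21911844  344.43572109] [ 1.79941825e+02 -3.13790786e-02  2.14538698e+01]
```

Run:
```python
from h import *
s=snapshot("wrist");im=s["img"];hsv=cv2.cvtColor(im,cv2.COLOR_RGB2HSV)
cv2.imwrite("pics/w1.png",im[:,:,::-1])
m=(hsv[...,2]>100)&(hsv[...,1]>90)
for st,c,mm in sorted(comps(m),key=lambda t:-t[0][4])[:4]:
    ys,xs=np.nonzero(mm);P=np.array([onz(s,x,y,40)[:2] for x,y in zip(xs,ys)])
    mu=P.mean(0);w,V=np.linalg.eigh(np.cov((P-mu).T));a=V[:,1]*np.sign(V[0,1]);t=(P-mu)@a
    print(st,"ends",mu+a*t.max(),mu+a*t.min(),np.ptp(t),"yaw",np.degrees(np.arctan2(a[1],a[0])))
```

```text
[  366   141   146   167 14649] ends [ 574.04384865 -478.56347227] [ 473.24111228 -658.95078182] 206.6416538498953 yaw 60.80298269646903
[   0  267   96   49 1898] ends [ 318.05666226 -258.206376  ] [ 316.7413578  -163.22481664] 94.99066609017746 yaw -89.20661885941226
[ 155  307  140   47 1375] ends [ 339.72102653 -319.75172097] [ 335.9273299  -473.09499966] 153.39019933921168 yaw 88.58279751533378
[ 146  318  103   37 1196] ends [ 316.39085165 -429.37289991] [ 312.11543652 -317.15991485] 112.29440409032408 yaw -87.81803496418753
```

View pics/w1.png

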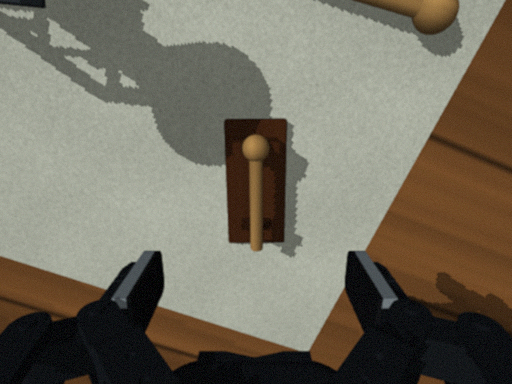

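The wrist view shows the pin on the rest: ball at about (256,147), foot at about (257,250), nearly aligned with the tool. I'll measure it within that window.

```bash
cat > pin.py <<'E'
from h import *
s=snapshot("wrist");u=np.array([onz(s,256,135,40),onz(s,257,250,40)])
print("ends",u[0,:2],u[1,:2],"L",np.hypot(*(u[0]-u[1])[:2]))
im=s["img"];hsv=cv2.cvtColor(im,cv2.COLOR_RGB2HSV)
R=hsv[125:258,232:280];print(R[25,24],R[60,24],R[60,10])
m=(R[...,2]>80)&(R[...,1]>70)
st,c,mm=max(comps(m),key=lambda t:t[0][4]);ys,xs=np.nonzero(mm);P=np.array([onz(s,x+232,y+125,40)[:2] for x,y in zip(xs,ys)])
mu=P.mean(0);w,V=np.linalg.eigh(np.cov((P-mu).T));a=V[:,1]*np.sign(V[0,1]);t=(P-mu)@a
h,f=mu+a*t.max(),mu+a*t.min();d=(h-f)/np.ptp(t)
print("head",h,"foot",f,np.ptp(t),"yaw",np.degrees(np.arctan2(a[1],a[0])),"grip@+12",(h+f)/2+12*d)
E
python3 pin.py
```

```text
ends [ 543.10573325 -347.43258734] [ 442.45417105 -388.13414043] L 108.56957859257479
[ 18 144 159] [ 17 151 145] [ 12 186  59]
head [ 545.1851379  -348.13904238] foot [ 441.02283626 -390.35396694] 112.39165866776287 yaw 22.061741049873305 grip@+12 [ 504.22534283 -364.73923873]
```

```bash
python3 -m jog '0 .015 .5 0 0 -.01 -1;0 0 .5 0 0 0 -1;0 0 .3 0 0 0 -1;0 0 .19 0 0 0 -1;0 0 0 0 0 0 -1' && python3 -m jog '0 0 0 0 0 0 1;0 0 0 0 0 0 1;0 0 0 0 0 0 1;0 0 0 0 0 0 1;0 0 0 0 0 0 1' 40
```

```text
time: 4.78
tool_pos: [504.8, -363.4, 195.2]
tcp_rot: [-179.9, 0.0, 22.1]
ft_force: [0.3, 0.6, -0.7]
finger_gap: 85.2
grip_force: 0.0
time: 5.4
tool_pos: [505.1, -363.6, 196.2]
tcp_rot: [180.0, -0.0, 22.1]
ft_force: [0.4, 0.7, 3.9]
finger_gap: 10.6
grip_force: 39.0
```

```bash
python3 -m jog '0 0 -.4 0 0 0 1;0 0 -.6 0 0 0 1;0 0 -.6 0 0 0 1;0 0 -.5 0 0 0 1;0 0 0 0 0 0 1' && python3 -m jog '0 0 0 0 .17 0 1;0 0 0 0 .17 0 1;0 0 0 0 .17 0 1;0 0 0 0 0 0 1'; python3 -c "
from h import *;print(sense()['joint_pos'])
cv2.imwrite('pics/g.png',snapshot('wrist')['img'][:,:,::-1])"
```

```text
time: 6.02
tool_pos: [505.8, -364.3, 412.2]
tcp_rot: [179.5, -0.3, 22.1]
ft_force: [0.5, 0.8, -0.1]
finger_gap: 10.3
grip_force: 39.3
time: 6.52
tool_pos: [503.6, -363.9, 403.6]
tcp_rot: [-179.8, -30.5, 21.8]
ft_force: [-0.2, 0.5, -0.5]
finger_gap: 10.7
grip_force: 39.3
[-49.18244391   4.56065312  91.26887281  29.78360971  75.61161592
  13.58606301]
```

View pics/g.png

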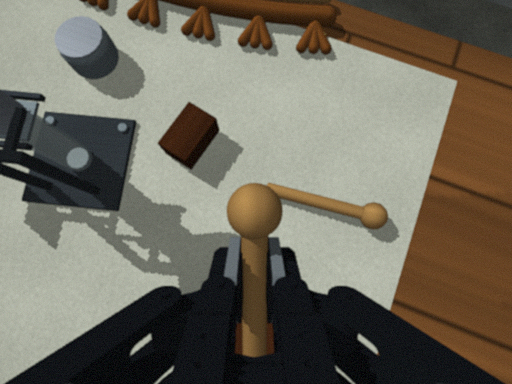

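The pin is held by its shank with the head ahead at about (255,211). Now I'll tilt further to about 75° and swing the azimuth towards 55°.

```bash
python3 -m jog '0 0 0 0 .15 0 1;0 0 0 0 .15 0 1;0 0 0 0 .15 0 1;0 0 0 0 .15 0 1;0 0 0 0 .15 0 1' && python3 -m jog '0 0 0 .133 0 -.036 1;0 0 0 .133 0 -.036 1;0 0 0 .133 0 -.036 1;0 0 0 .133 0 -.036 1;0 0 0 0 0 0 1'
cat > st.py <<'E'
from h import *
from scipy.spatial.transform import Rotation as Ro
s=sense();R=Ro.from_euler('xyz',s["tcp_rot"],degrees=True).as_matrix();p=s["tool_pos"];g=p+155*R[:,2]
print("q",s["joint_pos"].round(1),"tcp",p.round(1));print("x",R[:,0].round(3),"y",R[:,1].round(3),"z",R[:,2].round(3))
f=g-67*R[:,0];print("grip",g.round(1),"foot",f.round(1))
def go(t,ref): d=R.T@(np.array(t,float)-ref)/100; print("shift to",t,d.round(3),"rows>=",np.ceil(np.linalg.norm(d)/.62)); return d
E
python3 - <<'E'
from st import *
go([616.7,-60,260],f);go([616.7,-60,193],f)
E
```

```text
time: 7.2
tool_pos: [505.3, -362.8, 405.3]
tcp_rot: [-179.8, -75.6, 22.1]
ft_force: [0.4, -0.1, -0.8]
finger_gap: 10.6
grip_force: 39.3
time: 7.82
tool_pos: [505.9, -363.3, 404.5]
tcp_rot: [179.2, -75.3, 56.0]
ft_force: [0.4, -0.6, -0.4]
finger_gap: 10.8
grip_force: 39.3
q [-56.7  21.4  84.3  69.2 106.2 -21.7] tcp [ 505.9 -363.3  404.5]
x [0.142 0.21  0.967] y [ 0.822 -0.569  0.003] z [ 0.551  0.795 -0.254]
grip [ 591.4 -240.1  365.1] foot [ 581.9 -254.2  300.3]
shift to [616.7, -60, 260] [ 0.068 -0.821  1.838] rows>= 4.0
shift to [616.7, -60, 193] [-0.58  -0.823  2.008] rows>= 4.0
```

```bash
python3 -m jog '.017 -.205 .46 0 0 0 1;.017 -.205 .46 0 0 0 1;.017 -.205 .46 0 0 0 1;.017 -.205 .46 0 0 0 1;0 0 0 0 0 0 1'
python3 - <<'E'
from st import *
go([616.7,-60,193],f)
a=snapshot("side");b=snapshot("top")
for n,c in (("side",a),("top",b)): print(n,proj(c,f)/1,proj(c,g))
u,v=proj(a,f).astype(int);A=cv2.resize(a["img"][v-70:v+50,u-50:u+50],(400,480),interpolation=3)
u,v=proj(b,f).astype(int);B=cv2.resize(b["img"][v-60:v+60,u-50:u+50],(400,480),interpolation=3)
cv2.imwrite("pics/in1.png",np.hstack([A,B])[:,:,::-1])
E
```

```text
time: 8.45
tool_pos: [540.4, -165.4, 364.0]
tcp_rot: [179.3, -75.3, 56.0]
ft_force: [-0.3, -0.6, -0.7]
finger_gap: 10.6
grip_force: 39.3
q [-41.6   7.7 105.1  73.9  90.4 -23.9] tcp [ 540.4 -165.4  364. ]
x [0.142 0.21  0.967] y [ 0.822 -0.57   0.003] z [ 0.552  0.795 -0.253]
grip [626.  -42.3 324.8] foot [616.5 -56.3 260. ]
shift to [616.7, -60, 193] [-0.655  0.021  0.141] rows>= 2.0
side [275.0387507  165.22304993] [278.25224848 140.41275723]
top [298.75007608 171.09619502] [295.0950992  163.72591835]
```

View pics/in1.png

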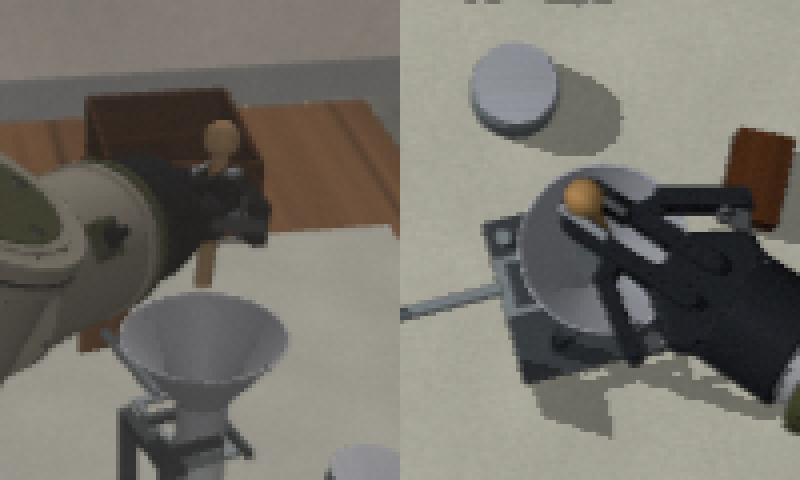

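The side crop shows the pin upright and tilted slightly, with its foot at (204,287) over the funnel (px (276,167), predicted (275,165)), so the grip offset is as assumed. Now lowering it.

```bash
python3 -m jog '-.22 .007 .047 0 0 0 1;-.22 .007 .047 0 0 0 1;-.215 .007 .047 0 0 0 1;0 0 0 0 0 0 1;0 0 0 0 0 0 1'
python3 - <<'E'
from st import *
E
```

```text
time: 9.18
tool_pos: [541.5, -174.0, 299.7]
tcp_rot: [178.2, -75.5, 56.8]
ft_force: [-0.1, 0.2, -0.8]
finger_gap: 10.0
grip_force: 39.3
q [-42.2  14.3 105.5  73.9  88.9 -31. ] tcp [ 541.5 -174.   299.7]
x [0.137 0.21  0.968] y [ 0.82  -0.573  0.008] z [ 0.556  0.792 -0.251]
grip [627.7 -51.2 260.8] foot [618.5 -65.2 195.9]
```

```bash
python3 -m jog '0 -.02 .04 0 0 0 1;0 0 0 0 0 0 1;0 0 0 0 0 0 0;0 0 0 0 0 0 -1;0 0 0 0 0 0 -1' && python3 -m jog '0 0 0 0 0 0 -1;0 0 0 0 0 0 -1;0 0 0 0 0 0 -1;0 0 0 0 0 0 -1;0 0 0 0 0 0 -1'
python3 - <<'E'
from st import *
a=snapshot("side");b=snapshot("top")
A=cv2.resize(a["img"][150:270,225:325],(400,480),interpolation=3)
B=cv2.resize(b["img"][113:233,249:349],(400,480),interpolation=3)
cv2.imwrite("pics/rel.png",np.hstack([A,B])[:,:,::-1])
E
```

```text
time: 9.8
tool_pos: [541.8, -168.7, 297.7]
tcp_rot: [178.4, -75.5, 56.7]
ft_force: [-0.5, 0.7, -0.3]
finger_gap: 64.9
grip_force: 0.0
time: 10.42
tool_pos: [541.8, -168.7, 297.6]
tcp_rot: [178.4, -75.5, 56.7]
ft_force: [-0.3, 0.2, 0.0]
finger_gap: 85.3
grip_force: 0.0
q [-41.8  14.1 105.9  74.1  88.5 -31.1] tcp [ 541.8 -168.7  297.6]
x [0.138 0.21  0.968] y [ 0.82  -0.572  0.007] z [ 0.555  0.793 -0.251]
grip [627.8 -45.8 258.7] foot [618.6 -59.8 193.9]
```

View pics/rel.png

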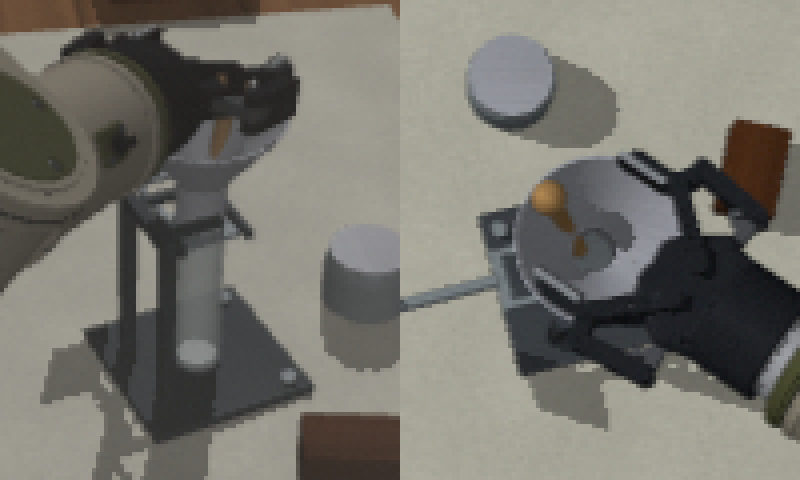

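The top crop shows the pin leaning on the funnel wall towards the paddle, ball at (548,195) and foot near (578,248), just beside the throat at (598,250). I'll check whether it is still sliding.

```bash
cat > hd.py <<'E'
from h import *
b=snapshot("top");hsv=cv2.cvtColor(b["img"],cv2.COLOR_RGB2HSV)[148:200,272:325]
for st,c,mm in comps((hsv[...,1]>95)&(hsv[...,2]>60)&(hsv[...,0]<25)): print(st[:4]+[272,148,0,0],(c+[272,148]).round(1),st[4])
E
python3 hd.py; python3 -m jog '0 0 0 0 0 0 -1;0 0 0 0 0 0 -1;0 0 0 0 0 0 -1;0 0 0 0 0 0 -1' ; python3 hd.py
```

```text
[282 158  10  13] [286.5 163.3] 74
time: 11.08
tool_pos: [541.8, -168.7, 297.6]
tcp_rot: [178.4, -75.5, 56.7]
ft_force: [0.0, -0.1, 0.2]
finger_gap: 85.4
grip_force: 0.0
[282 158  10  13] [286.5 163.3] 74
```

Run:
```python
from st import *
b=snapshot("top");C=np.array([616.7,-60])
for zf in (140,160,170,175,180,190):
    F=onz(b,293.5,175,zf)
    for z in np.arange(200,290,.5):
        B=onz(b,286.2,161.5,z)
        if np.linalg.norm(B-F)>=98:
            a=(B-F)/98;print(zf,"foot",F.round(),"r",np.hypot(*(F[:2]-C)).round(1),"ball",B.round(),"r",np.hypot(*(B[:2]-C)).round(1),"wall r there",round(15+(z-170)*40/52,1),"lean",np.degrees(np.arccos(a[2])).round(), "foot tool",(R.T@(F-p)).round(),"ball tool",(R.T@(B-p)).round());break
```

```text
q [-41.8  14.1 105.9  74.1  88.5 -31.1] tcp [ 541.8 -168.7  297.6]
x [0.138 0.21  0.968] y [ 0.82  -0.572  0.007] z [ 0.555  0.793 -0.251]
grip [627.8 -45.8 258.8] foot [618.6 -59.8 193.9]
140 foot [621. -50. 140.] r 10.4 ball [645. -25. 232.] r 45.3 wall r there 62.3 lean 21.0 foot tool [-117.   -4.  177.] ball tool [-20.   2. 188.]
160 foot [618. -49. 160.] r 11.0 ball [642. -24. 252.] r 44.2 wall r there 78.1 lean 20.0 foot tool [-98.  -7. 172.] ball tool [  0.  -1. 182.]
170 foot [617. -49. 170.] r 11.5 ball [640. -23. 262.] r 43.8 wall r there 85.8 lean 20.0 foot tool [-88.  -8. 169.] ball tool [ 10.  -3. 179.]
175 foot [616. -48. 175.] r 11.8 ball [640. -23. 267.] r 43.6 wall r there 89.6 lean 20.0 foot tool [-83.  -9. 168.] ball tool [ 14.  -3. 178.]
180 foot [616. -48. 180.] r 12.1 ball [639. -23. 272.] r 43.4 wall r there 93.5 lean 20.0 foot tool [-78.  -9. 166.] ball tool [ 19.  -4. 176.]
190 foot [615. -47. 190.] r 12.9 ball [637. -22. 282.] r 43.0 wall r there 101.2 lean 20.0 foot tool [-69. -11. 164.] ball tool [ 29.  -5. 173.]
```

```bash
python3 -m jog '0 0 -.4 0 0 0 -1;.1 0 -.6 0 0 0 -1;.1 0 -.6 0 0 0 -1;0 0 0 0 0 0 -1;0 0 0 0 0 0 -1'; python3 hd.py;python3 - <<'E'
from st import *
a=snapshot("side");b=snapshot("top")
A=cv2.resize(a["img"][140:260,225:325],(400,480),interpolation=3)
B=cv2.resize(b["img"][113:233,249:349],(400,480),interpolation=3)
cv2.imwrite("pics/rel2.png",np.hstack([A,B])[:,:,::-1])
E
```

```text
time: 11.8
tool_pos: [455.7, -291.4, 356.8]
tcp_rot: [178.4, -75.5, 56.6]
ft_force: [0.2, 0.9, 0.1]
finger_gap: 85.4
grip_force: 0.0
[282 158  10  13] [286.5 163.3] 74
q [-56.9  12.1 101.1  67.5 103.5 -29.1] tcp [ 455.9 -290.7  356.3]
x [0.138 0.209 0.968] y [ 0.821 -0.572  0.006] z [ 0.555  0.794 -0.25 ]
grip [ 541.9 -167.7  317.5] foot [ 532.6 -181.7  252.7]
```

View pics/rel2.png

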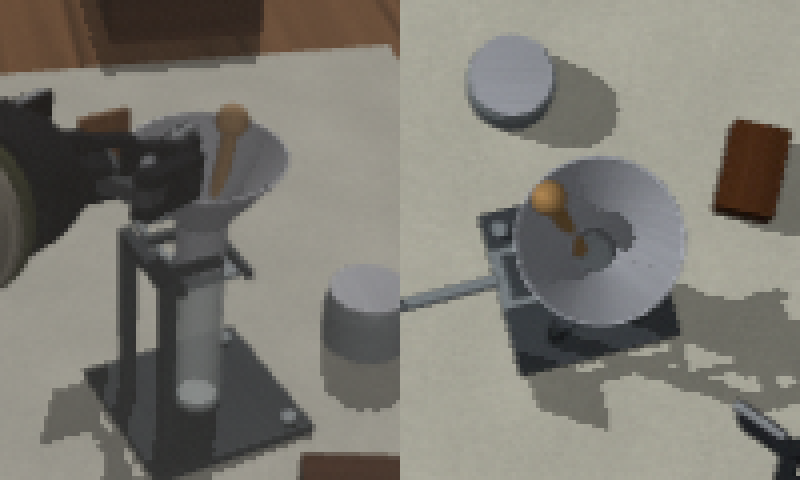

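Run:
```python
from st import *
a=snapshot("side");b=snapshot("top");C=np.array([616.7,-60])
def tri(ua,ub):
    o1,d1=ray(a,*ua);o2,d2=ray(b,*ub);t=np.linalg.lstsq(np.c_[d1,-d2],o2-o1,rcond=None)[0]
    A,B=o1+t[0]*d1,o2+t[1]*d2;return (A+B)/2,np.linalg.norm(A-B)
B,e=tri((283.0,169.5),(286.0,161.7));print("ball",B.round(1),e,"off",(B[:2]-C).round(1),np.hypot(*(B[:2]-C)))
print("rim side px",proj(a,[616.7,-60,222]))
for rt in (0,):
  # axis toward throat: foot candidates opposite direction
  d=(B[:2]-C);d/=np.hypot(*d)
  for rr in (-9,0,5,9):
    h=np.hypot(*(B[:2]-C))-rr;print(rr,"foot z",B[2]-np.sqrt(98**2-h*h),"lean",np.degrees(np.arcsin(h/98)))
```

```text
q [-56.8  12.1 101.1  67.5 103.5 -29.1] tcp [ 456.2 -290.2  356.2]
x [0.138 0.208 0.968] y [ 0.821 -0.571  0.005] z [ 0.554  0.794 -0.25 ]
grip [ 542.  -167.   317.4] foot [ 532.7 -181.   252.5]
ball [645.8 -24.4 225.1] 0.6208808965151585 off [29.1 35.6] 45.921820472561265
rim side px [275.01420843 178.13774607]
-9 foot z 143.9719053086603 lean 34.08531476159617
0 foot z 138.56115293532315 lean 27.94280956247159
5 foot z 136.08869315907276 lean 24.681240783275232
9 foot z 134.3571600966058 lean 22.13271715819835
```

Ball is at z≈225, r≈45, leaning about 30° on the funnel wall, with the foot in the throat at z≈136–142. It rests on the gate, which meets step 2. Next I go to the paddle with the tool pointing down and the fingers shut.

```bash
python3 -m jog '0 0 0 0 -.157 0 -1;0 0 0 0 -.157 0 -1;0 0 0 0 -.157 0 -1;0 0 0 0 -.157 0 -1;0 0 0 0 -.157 0 -1' && python3 -m jog '0 0 0 0 -.157 0 -1;0 0 0 0 -.157 0 0;0 0 0 0 -.157 0 1;0 0 -.32 0 0 -.16 1;0 0 -.32 0 0 -.16 1' && python3 -m jog '0 0 0 0 0 -.16 1;0 0 0 0 0 -.16 1;0 0 0 0 0 -.16 1;0 0 0 0 0 0 1'
python3 - <<'E'
from st import *
go([561,138,420],p)
E
python3 hd.py
```

```text
time: 12.68
tool_pos: [456.0, -290.8, 357.0]
tcp_rot: [179.5, -28.1, 55.4]
ft_force: [-0.5, 0.9, -0.5]
finger_gap: 85.4
grip_force: 0.0
time: 13.3
tool_pos: [455.8, -289.9, 420.9]
tcp_rot: [179.7, -0.0, 74.8]
ft_force: [0.3, 0.0, -0.5]
finger_gap: 12.2
grip_force: 0.0
time: 13.8
tool_pos: [455.6, -290.6, 420.6]
tcp_rot: [179.7, 0.2, 103.1]
ft_force: [0.1, 0.9, -0.7]
finger_gap: -0.1
grip_force: 0.0
q [-38.   -2.3  93.7   0.2  88.3 -51.2] tcp [ 455.6 -290.6  420.6]
x [-0.227  0.974 -0.003] y [0.974 0.227 0.006] z [ 0.007 -0.002 -1.   ]
grip [ 456.6 -290.8  265.6] foot [ 471.8 -356.1  265.9]
shift to [561, 138, 420] [3.934 2.001 0.006] rows>= 8.0
[282 158  10  13] [286.5 163.3] 74
```

```bash
python3 -m jog '.492 .25 0 0 0 0 1;.492 .25 0 0 0 0 1;.492 .25 0 0 0 0 1;.492 .25 0 0 0 0 1;.492 .25 0 0 0 0 1' && python3 -m jog '.492 .25 0 0 0 0 1;.492 .25 0 0 0 0 1;.492 .25 0 0 0 0 1;0 0 0 0 0 -.045 1;0 0 0 0 0 0 1' && python3 -m jog '0 0 .37 0 0 0 1;0 0 .37 0 0 0 1;0 0 .37 0 0 0 1;0 0 0 0 0 0 1'
python3 - <<'E'
from st import *
C=np.array([616.7,-60]);d=np.array([-.2706,.9627]);e=p[:2]-C;print("along",e@d,"lat",e@[d[1],-d[0]])
a=snapshot("side");b=snapshot("top")
A=cv2.resize(a["img"][130:230,200:300],(400,400),interpolation=3)
B=cv2.resize(b["img"][133:233,209:309],(400,400),interpolation=3)
cv2.imwrite("pics/pad.png",np.hstack([A,B])[:,:,::-1])
E
```

```text
time: 14.48
tool_pos: [521.3, -21.2, 420.9]
tcp_rot: [179.6, 0.2, 102.9]
ft_force: [1.0, -0.2, -0.1]
finger_gap: -0.1
grip_force: 0.0
time: 15.1
tool_pos: [560.6, 138.4, 420.4]
tcp_rot: [179.7, 0.2, 105.7]
ft_force: [0.1, 0.4, -1.1]
finger_gap: 0.1
grip_force: 0.0
time: 15.6
tool_pos: [559.9, 136.2, 306.2]
tcp_rot: [-179.9, 0.2, 105.6]
ft_force: [-0.0, 0.3, 0.1]
finger_gap: 0.0
grip_force: 0.0
q [ 8.6  7.7 95.5 -0.2 76.8 -6.9] tcp [559.9 136.2 306.2]
x [-0.269  0.963 -0.003] y [ 0.963  0.269 -0.001] z [-0.    -0.003 -1.   ]
grip [559.9 135.7 151.2] foot [578.   71.1 151.4]
along 204.24331741030335 lat -1.5507587515548147
```

View pics/pad.png

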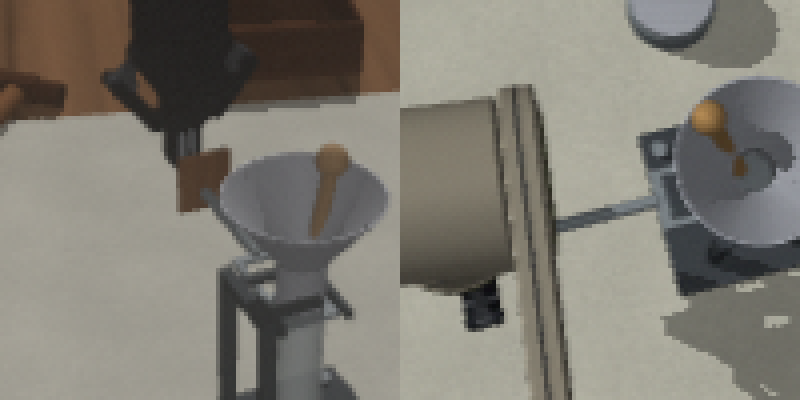

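The side crop shows the shut fingers just behind the paddle (paddle about (205,180), tips about (180,160)), and the pin still leaning in the funnel. Now I'll press gently along −x.

```bash
python3 -m jog '-.07 0 0 0 0 0 1;-.07 0 0 0 0 0 1;-.05 0 0 0 0 0 1;-.04 0 0 0 0 0 1;0 0 0 0 0 0 1' && python3 -m jog '-.04 0 0 0 0 0 1;-.04 0 0 0 0 0 1;-.04 0 0 0 0 0 1;0 0 0 0 0 0 1;0 0 0 0 0 0 1'
```

```text
time: 16.32
tool_pos: [567.9, 115.1, 310.3]
tcp_rot: [179.6, 0.2, 105.8]
ft_force: [-0.1, 0.1, 1.4]
finger_gap: 0.1
grip_force: 0.2
time: 16.95
tool_pos: [571.1, 103.7, 310.2]
tcp_rot: [179.6, 0.2, 105.8]
ft_force: [-1.2, 4.9, 2.1]
finger_gap: 0.3
grip_force: 2.5
```

```bash
python3 -m jog '-.05 0 0 0 0 0 1;-.05 0 0 0 0 0 1;-.05 0 0 0 0 0 1;-.05 0 0 0 0 0 1;0 0 0 0 0 0 1' && python3 hd.py; python3 -m jog '-.03 0 0 0 0 0 1;0 0 0 0 0 0 1;-.02 0 0 0 0 0 1;0 0 0 0 0 0 1' && python3 hd.py
```

```text
time: 17.58
tool_pos: [576.6, 84.7, 310.2]
tcp_rot: [179.6, 0.2, 105.8]
ft_force: [-1.0, 7.7, 1.5]
finger_gap: 0.1
grip_force: 3.8
[284 174  13   9] [288.9 177.6] 65
time: 18.12
tool_pos: [577.9, 80.3, 310.2]
tcp_rot: [179.6, 0.2, 105.9]
ft_force: [-0.8, 9.1, 2.9]
finger_gap: 0.1
grip_force: 4.1
[293 174   8   7] [296.5 177.1] 34
```

```bash
python3 -m jog '0 0 0 0 0 0 1;0 0 0 0 0 0 1;0 0 0 0 0 0 1'; python3 hd.py; python3 -m jog '-.015 0 0 0 0 0 1;0 0 0 0 0 0 1;-.015 0 0 0 0 0 1;0 0 0 0 0 0 1;0 0 0 0 0 0 1'; python3 hd.py; python3 -c "
from h import *
a=snapshot('side');cv2.imwrite('pics/w2.png',cv2.resize(a['img'][140:260,225:325],(500,600),interpolation=3)[:,:,::-1])"
```

```text
time: 18.55
tool_pos: [577.8, 80.4, 310.2]
tcp_rot: [179.6, 0.2, 105.9]
ft_force: [-1.4, 8.8, 2.6]
finger_gap: 0.3
grip_force: 4.1
[293 174   8   7] [296.6 176.8] 38
time: 19.23
tool_pos: [578.1, 79.5, 310.3]
tcp_rot: [179.6, -0.1, 105.9]
ft_force: [-6.4, 20.9, 5.6]
finger_gap: 0.1
grip_force: 10.2
[293 174   8   7] [296.6 176.8] 39
```

View pics/w2.png

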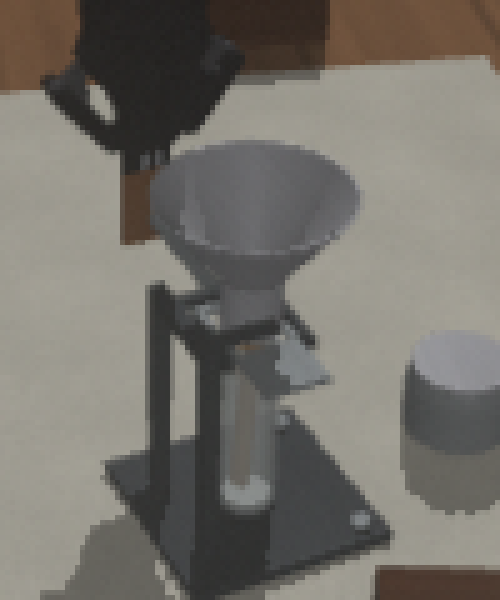

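The pin stands in the clear well, its shank visible from (245,370) to (240,490), and the gate is at its stop at about 22 N. I'll back off so the gate can spring shut.

```bash
python3 -m jog '.06 0 0 0 0 0 1;.1 0 0 0 0 0 1;.15 0 0 0 0 0 1;.2 0 0 0 0 0 1;.3 0 0 0 0 0 1' && python3 -m jog '.3 0 0 0 0 0 1;0 0 -.4 0 0 0 1;0 0 0 0 0 0 1;0 0 0 0 0 0 1;0 0 0 0 0 0 1'; python3 -c "
from h import *
a=snapshot('side');cv2.imwrite('pics/end.png',cv2.resize(a['img'][140:260,225:325],(500,600),interpolation=3)[:,:,::-1])"; python3 hd.py
```

```text
time: 19.95
tool_pos: [556.3, 154.7, 309.2]
tcp_rot: [179.7, 0.3, 105.8]
ft_force: [0.8, 0.8, -0.3]
finger_gap: 0.1
grip_force: 0.0
time: 20.58
tool_pos: [547.8, 183.2, 348.2]
tcp_rot: [179.8, 0.3, 105.8]
ft_force: [0.6, -0.1, -0.3]
finger_gap: 0.0
grip_force: 0.0
```

View pics/end.png

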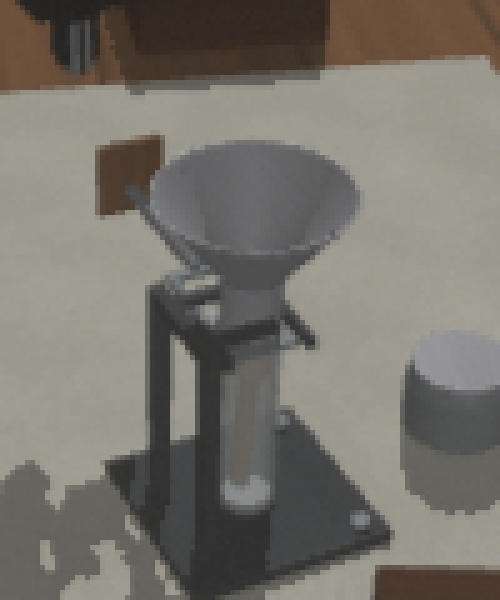

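The paddle is back out at (130,178), the gate is shut, and the pin stands in the well from (245,360) to (240,490), head up. The robot is clear, so I'm handing in.

```bash
python3 -c "
from bench import *
print(hand_in())"
```

```text
the job is handed in; nothing more can be done
None
```

I loaded the pin foot first, pressed the gate to its stop at about 22 N, and handed the job in at about 20.6 s; in the last picture the pin stands head up in the well under the shut gate, but the hand-in returned no verdict.

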